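Nest the tasting beakers and hold the caddy ready to carry

TASK

Clear the tasting bar: nest the steel beakers in size order in the carrying caddy, the middle one into the widest, which already stands in the caddy, and the narrow one into the middle one; set them in upright, do not drop them, and let go of them. Then lift the whole caddy, with the flask and the nested beakers in it, until it is about 10 cm clear of the bar, and finish while still holding it there, steady and level. Leave the tall bottle, the gift box and the coasters alone.

Things in the scene. Friction and masses are not known exactly. Their poses are not given: they have to be found in the camera images.
- caddy: Loose plywood caddy, 104 mm along its x, 274 mm along y, origin at the centre of its underside, z up. Floor 8 mm thick; low walls up to 43 mm. Square pockets 88 mm wide inside at y = +85 mm (holds cup_large) and y = -85 mm (holds the flask). Over the middle a stirrup handle: uprights at x = +-37 mm carry a bar along x. Loaded: 0.7 to 0.95 kg, balanced within about 10 mm of the handle.
- handle (a point): Centre of the caddy's handle bar, 152.5 mm above the caddy's underside. The bar runs along the caddy's x, 104 mm long, 16 mm thick along the caddy's y (the width to grip), 25 mm high (its top 165 mm above the underside); the hand opening under it is 60 mm wide.
- pocket_left (a point): Centre of the floor of the caddy's +y pocket, 8 mm above the caddy's underside.
- cup_large: Widest steel beaker, round, open at the top, standing loose in the caddy's +y pocket. Outer diameter 74 mm at the base and 84 mm at the rim, 55 mm high, wall 3 mm, floor 5 mm thick. Origin: centre of its underside, z up.
- cup_medium: Middle steel beaker, loose on the bar. Outer diameter 52 mm at the base and 62 mm at the rim, 75 mm high, wall 3 mm, floor 5 mm thick, about 80 g. Origin: centre of its underside, z up. Nested, it stands on the floor of cup_large and rises 25 mm above that rim, with about 8 mm of play all round.
- cup_small: Narrow steel beaker, loose on the bar. Outer diameter 30 mm at the base and 40 mm at the rim, 95 mm high, wall 3 mm, floor 5 mm thick, about 60 g. Origin: centre of its underside, z up. Nested, it stands on the floor of cup_medium and rises 25 mm above that rim, with about 8 mm of play all round.
- flask: Short sealed amber glass flask, 72 mm diameter, 110 mm high, 0.23 kg, standing loose in the caddy's -y pocket, where it balances the beakers. Origin: centre of its underside.
- bottle: Bystander: tall amber glass bottle, 70 mm diameter, 200 mm high, on the far side of the bar. Origin: centre of its underside.
- gift_box: Bystander: closed cardboard gift box, 90 x 200 x 70 mm high, on the far side of the bar. Origin: centre of its underside.
- coasters: Bystander: stack of round cork coasters, 90 mm diameter, 30 mm high, on the far left of the bar. Origin: centre of its underside.

How it is judged:
By the outcome, as a careful person would: the job done as asked, in the order asked, and still so for the second after the job is handed in, while the arm keeps its last pose, push and grip.
It also fails if it takes over 72 s, if anything falls off the work surface, if the arm or the gripper's body presses on something with over 40 N, if the wrist force passes 120 N, or if a joint passes its speed limit or range.

ROBOT

A 6-joint arm with a two-finger parallel gripper is mounted at the origin on the work surface. World frame = base frame: x ahead of the robot, y to its left, z up, the work surface at z = 0. Lengths are in m, angles in rad, forces in N, time in s.
With the tool pointing down it reaches from about 0.375 to 0.9 m from the base axis. Payload 3.1 kg.
Tool frame: the origin (TCP) lies at the very end of the fingers, on their centre line; the grasp point (between the pads) lies 19 mm behind it; z points along the fingers, y is the direction in which the jaws open and shut (so a half turn about z gives the same grasp; the last joint's range is limited). The gripper opens to 85 mm and grips with 20 to 120 N. Pads are 22 mm wide; open, the fingers measure 114 mm over their backs; the gripper's body (76 mm by 85 mm) begins 54 mm behind the grasp point. The pads swing forward as they close: fully open they stand 13 mm farther back than shut.
Start: joints at [-1.357, 0.527, 1.433, -0, 1.181, -0.178], TCP at [0.239, -0.578, 0.231] pointing down, gripper open.
Joint ranges: [-3.08, 3.08], [-0.75, 2.2], [0.22, 2.44], [-1.43, 4.57], [0, 2.65], [-2.85, 2.85]. Speed limits (rad/s): [2.79, 2.79, 3.14, 3.14, 3.14, 3.14].

INTERFACE

Orientations are given as a unit quaternion [x, y, z, w].
In Python, from station import * gives the robot as it stands.
- The arm moves only by the tool jog_arm, never from a script. Its argument "motion" is a list of rows, each a list of 5 numbers: the shift along the world's x, y, z in cm, then the turn about the world's z in degrees, then the closure in counts, from 0 (fully open) to 255 (shut). In form: [[tx, ty, tz, yaw, jaw], ...]. A call has 1 to 10 rows; each row shifts and turns the pose as measured when the row begins; what a row does not reach is not made up. A row lasts 1/12 s, in which the tool goes at most 41.7 mm and 7.16 degrees, less where a joint would pass 70% of its speed; a pose out of reach is approached as far as the arm can. A call with a gripper value outside its range is refused whole. The fingers move at their own pace and stop on an object; "squeeze" is the grip in N (left out, the last holds). Time passes only in rows, so rows that do not move let the fingers close. It gives the time, the measured TCP pose, the force and the opening at its end, in the units of the state.
- sense(): the state, without advancing time (a new reading comes with each control period).
- snapshot(name): name is "scene" or "side" or "wrist"; returns a dict with "img" (420x560x3 uint8, red, green, blue), "depth" (420x560 float32, m along the optical axis (not along the pixel's ray), 0 where there is no reading), "intrinsics" (3x3 intrinsics, pixels), "eye" and "attitude" of the camera in the world. Camera axes: x right, y down, z forward; pixel columns grow to the right and rows downward; lengths in m; the calibration is good to about 2 mm. The wrist camera is an equidistant fisheye: a pixel r from the principal point sees the ray r / f radians off the axis. A picture is of the moment at which its call begins.
- sign_off(): hands the job in, once; it reports no verdict.
The state is a dict: "t": time; "q": joint angles; "qd": joint speeds; "tau": joint torques, N m; "tcp_pos": TCP position; "tool_rot": TCP orientation; "force": force on the tool from outside, world axes, zero at the start; "ft_torque": the same for the moment, N m; "finger_gap": opening from 0.0 (shut) to 1.0 (fully open).
Only numpy, scipy, OpenCV 4.12 (cv2) and the standard library are available. Lean on these libraries where they do the work, as an engineer would, in place of code of your own. Each camera call takes 0.05 s, during which the arm holds its last target.

## Working session

There is one attempt and no reset: what is moved stays moved. The work goes in short steps, Python scripts to look and compute and a tool call to move; the robot and the scene stay as the last step left them, time stands still between calls to the robot, and variables do not carry over. Pictures are saved under pics/ and viewed, and the job is handed in when it is done.

Besides the shell and the picture viewer there is one more tool, called as a command line: name --pt "numbers of a row" for each row, then --argument value for the rest. jog_arm: Moves the arm, as the interface text tells. Its arguments: {"type":"object","properties":{"motion":{"type":"array","items":{"type":"array","items":{"type":"number"}}},"squeeze":{"type":"number"}},"required":["motion"]}

```bash
mkdir -p pics; ls; cat > h.py <<'E'
from station import *
import numpy as np, cv2
def save(s,n): cv2.imwrite(f'pics/{n}.png',s['img'][:,:,::-1])
E
python3 - <<'E'
from h import *
print(sense())
for n in ['scene','side','wrist']:
    s=snapshot(n); save(s,n+'0'); np.savez(f'{n}0.npz',**s); print(n,s['intrinsics'],s['eye'],s['attitude'])
E
```

```text
pics
{'t': 0.0, 'q': array([-1.35750448e+00,  5.28474124e-01,  1.43392109e+00, -7.16844994e-06,
        1.18139830e+00, -1.78488489e-01]), 'qd': array([ 0.00085787,  0.00030536, -0.00218453, -0.00107698, -0.00025945,
        0.00192663]), 'tau': array([-1.45212904e-03, -4.42357314e+01, -1.78023434e+01, -4.64202676e-04,
        8.43291578e-03, -3.95292503e-06]), 'tcp_pos': array([ 0.23852229, -0.5769094 ,  0.23032276]), 'tool_rot': array([ 9.80873937e-01,  1.94640974e-01, -2.24622690e-05, -1.10020609e-03]), 'force': array([-0.14596634, -0.09348518,  0.6544982 ]), 'ft_torque': array([ 0.03566227, -0.00671104, -0.05495273]), 'finger_gap': 0.9997353647573288}
scene [[544.69631714   0.         281.97343673]
 [  0.         544.69631714 220.98915177]
 [  0.           0.           1.        ]] [0.98196778 0.60805555 1.27332944] [ 0.25939536  0.92543656 -0.26553684 -0.07596984]
side [[407.25883944   0.         284.77388898]
 [  0.         407.25883944 208.40713324]
 [  0.           0.           1.        ]] [0.34577144 0.55877093 0.89992917] [-0.20123288  0.92272584 -0.31942735  0.07777224]
wrist [[325.1922621    0.         280.63333926]
 [  0.         325.1922621  202.62512848]
 [  0.           0.           1.        ]] [ 0.31065888 -0.54822679  0.37324779] [ 0.82168151 -0.54937867 -0.0854051   0.12541349]
```

View pics/scene0.png

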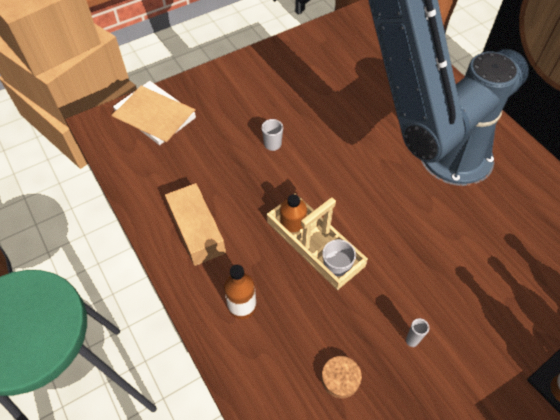

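View pics/side0.png

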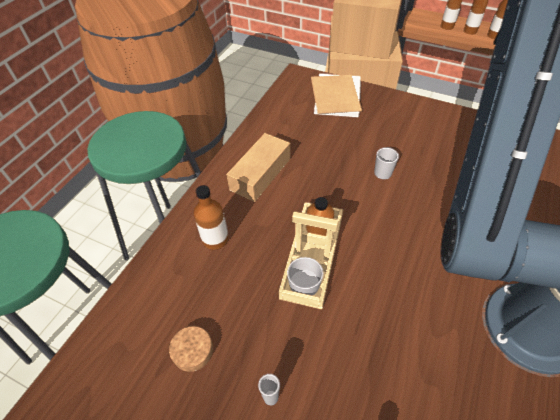

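View pics/wrist0.png

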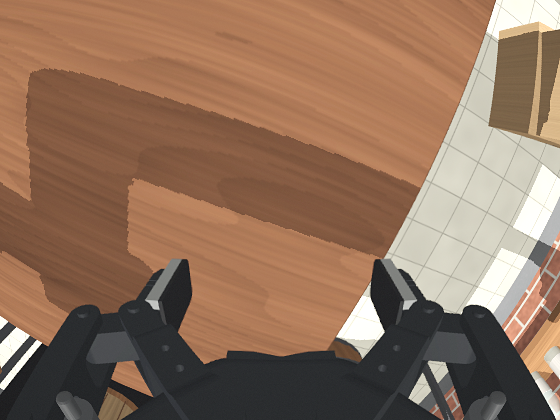

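The scene view shows the middle beaker at about (272,135), the narrow one at (417,333), the caddy at (318,243) and the large cup at (339,258). The side view shows the same things at (385,163), (269,390) and (310,255). Next I'll measure them from depth.

```bash
cat >> h.py <<'E'
from scipy.spatial.transform import Rotation as R
from scipy.optimize import least_squares
def cloud(s):
    K=s['intrinsics'];d=s['depth'];v,u=np.mgrid[:420,:560]
    P=np.stack([(u-K[0,2])/K[0,0]*d,(v-K[1,2])/K[1,1]*d,d],-1)
    return P@R.from_quat(s['attitude']).as_matrix().T+s['eye']
def circ(P,r=None):
    f=lambda p:np.hypot(P[:,0]-p[0],P[:,1]-p[1])-(p[2] if r is None else r)
    x0=[*P[:,:2].mean(0)]+([0.03] if r is None else [])
    return least_squares(f,x0,loss='soft_l1',f_scale=0.002).x
E
python3 - <<'E'
from h import *
W={'scene':{'med':(272,135),'small':(417,333),'caddy':(318,243)},'side':{'med':(385,163),'small':(269,390),'caddy':(312,255)}}
for n in W:
    s=dict(np.load(n+'0.npz')); C=cloud(s)
    Z=C[...,2]; print(n,'table z',np.median(Z[150:300,100:400]), )
    for k,(u,v) in W[n].items():
        w=70 if k=='caddy' else 22
        P=C[max(0,v-w):v+w,u-w:u+w].reshape(-1,3); P=P[(P[:,2]>.005)&(P[:,2]<.3)]
        print(k,len(P),P.min(0),P.max(0),np.histogram(P[:,2],np.arange(0,.21,.01))[0])
        if k!='caddy':
            top=P[:,2].max(); Q=P[P[:,2]>top-.006]; print(' rim',len(Q),circ(Q),'med',Q.mean(0))
        else:
            # handle bar
            Q=P[(P[:,2]>.158)]; c=np.median(Q,0); print(' bar',len(Q),c)
            Q=Q[np.hypot(*(Q-c)[:,:2].T)<.08]
            r=cv2.minAreaRect((Q[:,:2]*1000).astype(np.float32)); print(r, 'z',np.median(Q[:,2]))
            Q=P[(P[:,2]>.035)&(P[:,2]<.047)]; print(' walls',cv2.minAreaRect((Q[:,:2]*1000).astype(np.float32)))
            Q=P[(P[:,2]>.057)&(P[:,2]<.068)]; print(' rimL',len(Q),np.round(Q[::max(1,len(Q)//15)],3).tolist())
E
```

```text
scene table z 0.0016856086338161713
med 649 [ 0.33083828 -0.45811936  0.0050016 ] [ 0.5297127  -0.25368433  0.0823076 ] [137  38  59  69  73  85  89  97   2   0   0   0   0   0   0   0   0   0
   0   0]
 rim 26 [ 0.44771554 -0.32185875  0.0287148 ] med [ 0.44231995 -0.31952724  0.07811953]
small 570 [0.3749392  0.30520221 0.00501478] [0.5222489  0.44065353 0.10362457] [156  18  19  27  40  43  54  53  57  98   5   0   0   0   0   0   0   0
   0   0]
 rim 24 [0.4751844  0.38406795 0.01847784] med [0.47357666 0.38132536 0.09907127]
caddy 6136 [ 0.22077018 -0.25397063  0.00500063] [0.78161685 0.28466895 0.17161085] [1761  789  422  493  932  207  254  141  214  170   69  140   98   67
   54   76  243    6    0    0]
 bar 266 [0.52928067 0.03651003 0.16574893]
((526.5442504882812, 35.568359375), (104.31088256835938, 19.022247314453125), 11.102906227111816) z 0.16574892957773024
 walls ((632.004638671875, 52.775230407714844), (320.97216796875, 277.6622314453125), 10.145854949951172)
 rimL 284 [[0.513, -0.032, 0.062], [0.538, -0.017, 0.067], [0.571, -0.029, 0.064], [0.549, -0.014, 0.061], 
[... 943 characters left out ...]
   67  119   78   28
   95  108  318    0    0    0]
 bar 337 [0.52659539 0.03522334 0.16567994]
((527.425537109375, 33.948211669921875), (103.10391998291016, 18.2935733795166), 10.173613548278809) z 0.1656799359885589
 walls ((620.3406982421875, 33.794769287109375), (285.58172607421875, 308.4899597167969), 10.515420913696289)
 rimL 287 [[0.775, -0.068, 0.06], [0.754, -0.064, 0.065], [0.558, 0.036, 0.058], [0.488, 0.033, 0.067], [0.535, 0.084, 0.064], [0.526, 0.08, 0.06], [0.514, 0.078, 0.061], [0.5, 0.08, 0.065], [0.493, 0.085, 0.063], [0.485, 0.092, 0.06], [0.55, 0.137, 0.062], [0.475, 0.118, 0.063], [0.528, 0.156, 0.063], [0.48, 0.141, 0.065], [0.506, 0.156, 0.061], [0.492, 0.154, 0.064]]
```

```bash
cat >> h.py <<'E'
def conefit(P,rb,rt,h,x0,z0=0.0):
    P=P[(P[:,2]>z0+.012)&(P[:,2]<z0+h-.004)]
    P=P[np.hypot(P[:,0]-x0[0],P[:,1]-x0[1])<rt+.008]
    ro=rb+(rt-rb)*(P[:,2]-z0)/h
    def f(p):
        d=np.hypot(P[:,0]-p[0],P[:,1]-p[1])-ro
        return np.where(abs(d)<abs(d+.003),d,d+.003)
    s=least_squares(f,x0,loss='soft_l1',f_scale=0.0015); return s.x,len(P),np.median(abs(f(s.x)))
E
python3 - <<'E'
from h import *
for n in ['scene','side']:
    C=cloud(dict(np.load(n+'0.npz'))).reshape(-1,3); C[:,2]-=.0015
    print(n,'med',conefit(C,.026,.031,.075,[.447,-.323]))
    print('small',conefit(C,.015,.020,.095,[.4755,.382]))
    L=C[(C[:,2]>.048)]
    print('large',conefit(L,.037,.042,.055,[.5115,.1186],.008))
    Q=C[(C[:,2]>.038)&(C[:,2]<.0455)&(np.hypot(C[:,0]-.527,C[:,1]-.035)<.16)]
    print('walls',len(Q),cv2.minAreaRect((Q[:,:2]*1000).astype(np.float32)))
E
```

```text
scene med (array([ 0.44565983, -0.32280121]), 433, np.float64(0.0008226764258215625))
small (array([0.47439737, 0.38331867]), 319, np.float64(0.0006287062323918824))
large (array([0.51294406, 0.11868383]), 140, np.float64(0.0007315399990188037))
walls 795 ((527.3748168945312, 35.03925323486328), (108.15272521972656, 275.8683166503906), 10.250093460083008)
side med (array([ 0.4466782 , -0.32450322]), 452, np.float64(0.0008131340648020366))
small (array([0.4757337 , 0.38126856]), 338, np.float64(0.0002932591146600737))
large (array([0.51210081, 0.11838435]), 153, np.float64(0.0006014302523253065))
walls 957 ((528.2661743164062, 33.1041259765625), (104.26921081542969, 275.94085693359375), 10.43428897857666)
```

jog_arm --pt "0 0 1 7 0" --pt "1 1 1 7 0" --pt "2 2 0 7 0" --pt "2 3 0 7 0" --pt "2 3 0 7 0" --pt "2 3 0 7 0" --pt "2 3 0 7 0" --pt "2 3 0 7 0" --pt "2 3 0 7 0" --pt "2 2 0 7 0" --squeeze 30

```text
t: 0.98
tcp_pos: [0.4075, -0.3417, 0.2472]
tool_rot: [0.681, 0.733, -0.001, -0.002]
force: [-0.9, 0.3, -0.1]
finger_gap: 0.997
```

jog_arm --pt "2 1 0 4 0" --pt "1.5 0.7 0 2 0" --pt "0.4 0.1 0 0.2 0" --pt "0 0 0 0 0"

```text
t: 1.32
tcp_pos: [0.4504, -0.3154, 0.2467]
tool_rot: [0.633, 0.774, -0.0, -0.003]
force: [-0.3, 0.4, 0.2]
finger_gap: 1.002
```

```bash
python3 - <<'E'
from h import *
s=sense(); print(s['tcp_pos'],np.degrees(2*np.arctan2(s['tool_rot'][1],s['tool_rot'][0])),s['q'])
w=snapshot('wrist'); save(w,'w1')
E
```

```text
[ 0.45038913 -0.31537203  0.24665092] 101.4500019918501 [-0.81324044  0.41034586  1.60034625 -0.00182593  1.13690464 -1.01230807]
```

View pics/w1.png

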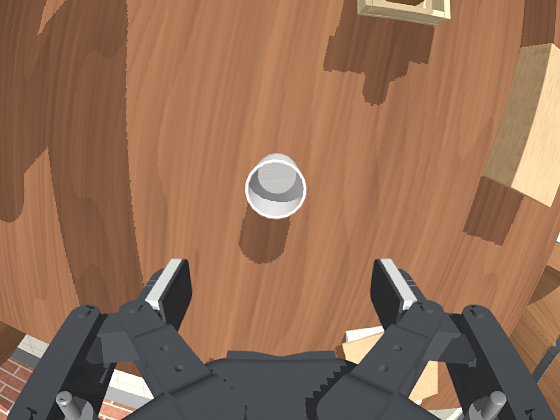

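The cup's rim is centred at about (276,188), between the fingers. I'll cross-check its position from this view.

```bash
cat >> h.py <<'E'
def wray(s,u,v,z):
    K=s['intrinsics'];x=(u-K[0,2])/K[0,0];y=(v-K[1,2])/K[1,1];r=np.hypot(x,y)+1e-12
    d=np.array([np.sin(r)*x/r,np.sin(r)*y/r,np.cos(r)]); d=R.from_quat(s['attitude']).as_matrix()@d
    return s['eye']+d*(z-s['eye'][2])/d[2]
E
python3 - <<'E'
from h import *
w=snapshot('wrist'); s=sense()
print(w['eye'],w['attitude'],s['tcp_pos'])
print([wray(w,*p,.075) for p in [(276,189),(246,189),(306,189),(276,160),(276,218)]])
E
```

```text
[ 0.43668432 -0.24111824  0.38972263] [0.98388366 0.09855056 0.01227027 0.14869492] [ 0.44926553 -0.31608968  0.24657935]
[array([ 0.44692801, -0.32363442,  0.075     ]), array([ 0.41735446, -0.32958313,  0.075     ]), array([ 0.47637966, -0.31762851,  0.075     ]), array([ 0.44121645, -0.29478836,  0.075     ]), array([ 0.45289041, -0.35387741,  0.075     ])]
```

jog_arm --pt "-0.2 -0.7 0 -0.8 0" --pt "0 0 -3 0 0" --pt "0 0 -3 0 0" --pt "0 0 -3 0 0" --pt "0 0 -2 0 0" --pt "0 0 -1 0 0" --pt "0 0 0 0 0"

```text
t: 2.0
tcp_pos: [0.4411, -0.3352, 0.1246]
tool_rot: [0.647, 0.762, -0.003, 0.001]
force: [-0.4, 0.4, -0.9]
finger_gap: 0.999
```

jog_arm --pt "0 0 0 0 0" --pt "0 0 0 0 0"

```text
t: 2.17
tcp_pos: [0.4392, -0.3375, 0.1242]
tool_rot: [0.649, 0.761, -0.003, 0.0]
force: [0.2, 0.9, 0.6]
finger_gap: 1.003
```

jog_arm --pt "0.5 1 0 0 0"

```text
t: 2.25
tcp_pos: [0.4442, -0.3301, 0.1252]
tool_rot: [0.65, 0.76, -0.004, 0.002]
force: [0.2, -0.3, 0.8]
finger_gap: 1.0
```

jog_arm --pt "0 0 0 0 0"

```text
t: 2.33
tcp_pos: [0.4446, -0.3291, 0.126]
tool_rot: [0.65, 0.76, -0.003, 0.002]
force: [-0.9, 0.4, -0.3]
finger_gap: 0.998
```

jog_arm --pt "0 0 0 0 0"

```text
t: 2.42
tcp_pos: [0.4452, -0.3293, 0.127]
tool_rot: [0.65, 0.76, -0.004, 0.003]
force: [0.1, -0.3, 0.0]
finger_gap: 1.001
```

jog_arm --pt "0.15 0.55 -2 0.5 0" --pt "0 0 -2 0 0"

```text
t: 2.58
tcp_pos: [0.4505, -0.3265, 0.092]
tool_rot: [0.646, 0.763, -0.004, 0.01]
force: [-0.5, 0.4, -0.7]
finger_gap: 1.0
```

```bash
cat > st.py <<'E'
from h import *
s=sense(); m=R.from_quat(s['tool_rot']).as_matrix()
print(np.round(s['tcp_pos'],4),'yaw %.2f'%np.degrees(np.arctan2(m[1,0],m[0,0])),'toolz',np.round(m[:,2],4),'F',np.round(s['force'],1),'T',np.round(s['ft_torque'],2),'gap %.3f'%s['finger_gap'],'t',s['t'])
E
python3 st.py; python3 st.py
```

```text
[ 0.4505 -0.3265  0.092 ] yaw 99.50 toolz [ 0.0098 -0.02   -0.9998] F [-0.5  0.4 -0.7] T [ 0.01 -0.03 -0.04] gap 1.000 t 2.5833
[ 0.4505 -0.3265  0.092 ] yaw 99.50 toolz [ 0.0098 -0.02   -0.9998] F [-0.5  0.4 -0.7] T [ 0.01 -0.03 -0.04] gap 1.000 t 2.5833
```

jog_arm --pt "-0.3 0.2 -1 0 0"

```text
t: 2.67
tcp_pos: [0.4484, -0.3248, 0.0817]
tool_rot: [0.646, 0.763, -0.005, 0.011]
force: [-0.8, -0.5, -0.2]
finger_gap: 1.004
```

```bash
python3 st.py
```

```text
[ 0.4484 -0.3248  0.0817] yaw 99.55 toolz [ 0.0114 -0.0217 -0.9997] F [-0.8 -0.5 -0.2] T [-0.01  0.02 -0.02] gap 1.004 t 2.6667
```

jog_arm --pt "0 0 -0.5 0 0"

```text
t: 2.75
tcp_pos: [0.448, -0.3237, 0.0762]
tool_rot: [0.645, 0.764, -0.005, 0.011]
force: [-1.1, -0.0, -0.7]
finger_gap: 1.001
```

```bash
python3 st.py
```

```text
[ 0.448  -0.3237  0.0762] yaw 99.60 toolz [ 0.0102 -0.0205 -0.9997] F [-1.1 -0.  -0.7] T [-0.    0.03  0.01] gap 1.001 t 2.75
```

jog_arm --pt "-0.1 0 -0.7 0.4 0" --pt "0 0 -0.9 0.3 0" --pt "0 0 -0.5 0 0" --pt "0 0 -0.2 0 0"

```text
t: 3.08
tcp_pos: [0.4486, -0.3246, 0.0529]
tool_rot: [0.64, 0.768, -0.005, 0.013]
force: [-0.3, -0.2, 0.3]
finger_gap: 1.0
```

```bash
python3 st.py;python3 -c "
from h import *
save(snapshot('wrist'),'w2')"
```

```text
[ 0.4486 -0.3246  0.0529] yaw 100.44 toolz [ 0.0135 -0.0235 -0.9996] F [-0.3 -0.2  0.3] T [-0.    0.02 -0.03] gap 1.000 t 3.0833
```

View pics/w2.png

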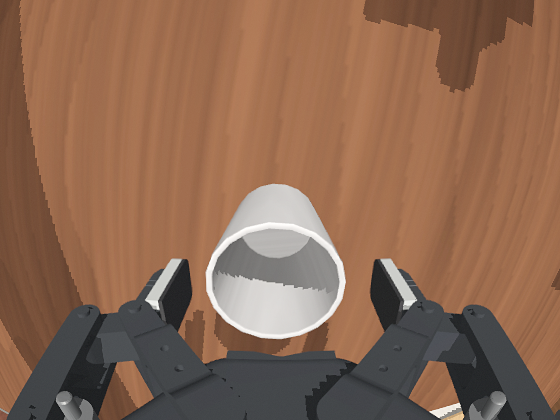

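The cup is between the open pads, with its rim centred at (276,280). Closing now.

jog_arm --pt "0 0 0 0 120" --pt "0 0 0 0 160" --pt "0 0 0 0 160" --pt "0 0 0 0 160" --pt "0 0 0 0 160" --squeeze 30

```text
t: 3.55
tcp_pos: [0.449, -0.3255, 0.054]
tool_rot: [0.64, 0.768, -0.005, 0.014]
force: [-0.7, -0.2, -1.1]
finger_gap: 0.698
```

```bash
python3 st.py;python3 -c "
from h import *
w=snapshot('wrist');save(w,'w3');np.savez('w3.npz',**w); s=snapshot('scene');save(s,'s3')
cv2.imwrite('pics/s3c.png',cv2.resize(s['img'][60:200,200:400,::-1],None,fx=4,fy=4))"
```

```text
[ 0.449  -0.3255  0.054 ] yaw 100.43 toolz [ 0.0144 -0.0251 -0.9996] F [-0.7 -0.2 -1.1] T [-0.02  0.   -0.01] gap 0.698 t 3.55
```

View pics/w3.png

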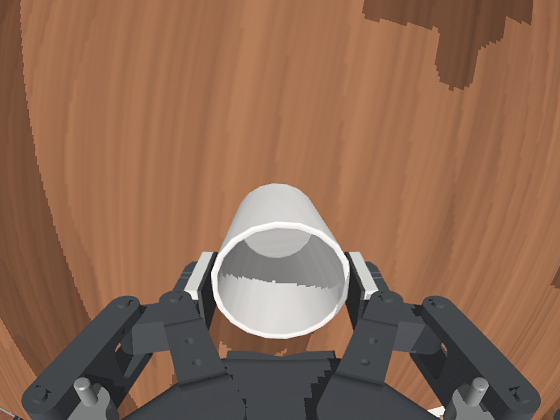

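View pics/s3c.png

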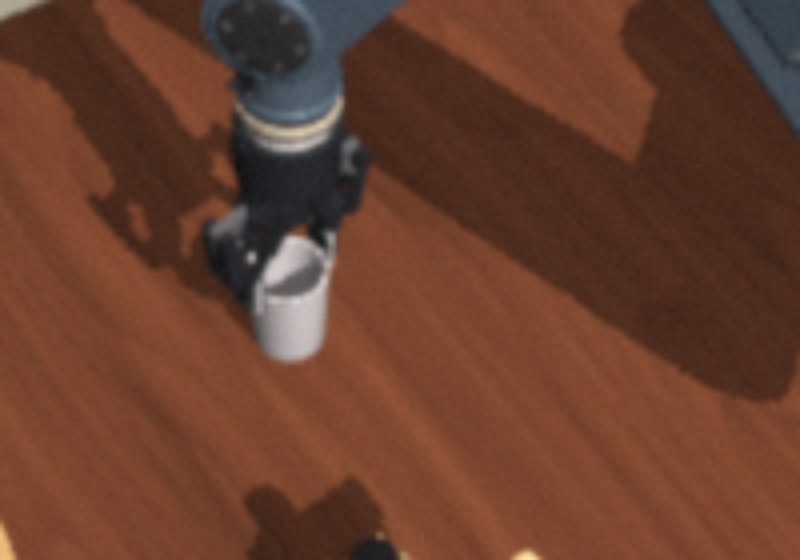

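jog_arm --pt "0 0 0.3 0 160" --pt "0 0 0.6 0 160" --pt "0 0 1 0 160" --pt "0 0 1 0 160" --pt "0 0 0.5 0 160" --pt "0 0 0.2 0 160"

```text
t: 4.15
tcp_pos: [0.4489, -0.3251, 0.0934]
tool_rot: [0.64, 0.768, -0.005, 0.013]
force: [0.1, -0.3, -0.1]
finger_gap: 0.699
```

```bash
python3 st.py;python3 -c "
from h import *
w=snapshot('wrist');save(w,'w4'); s=snapshot('scene');
cv2.imwrite('pics/s4c.png',cv2.resize(s['img'][60:200,200:400,::-1],None,fx=4,fy=4))"
```

```text
[ 0.4489 -0.3251  0.0934] yaw 100.44 toolz [ 0.0141 -0.0244 -0.9996] F [ 0.1 -0.3 -0.1] T [ 0.    0.03 -0.04] gap 0.699 t 4.15
```

View pics/w4.png

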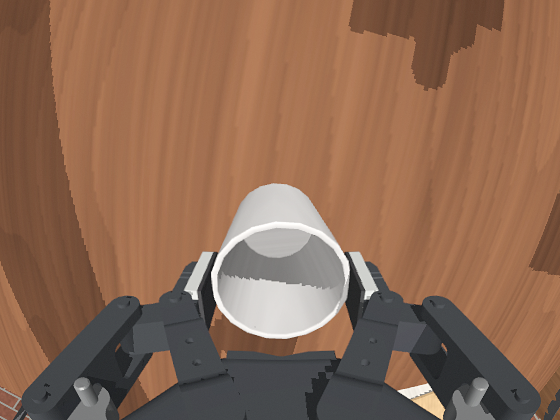

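View pics/s4c.png

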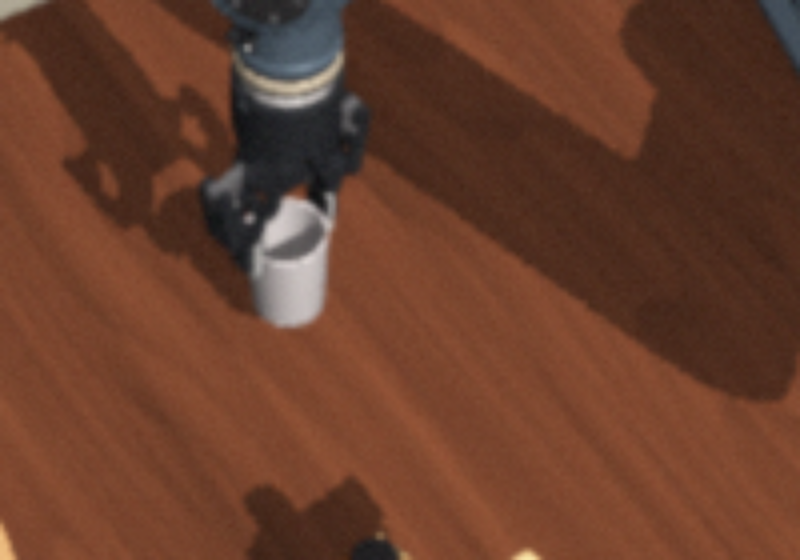

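jog_arm --pt "0 0 0.6 0 160" --pt "0 0.3 1.5 0 160" --pt "0 0.6 2.5 0 160" --pt "0.1 1 3 0 160" --pt "0.2 1.5 3 0 160" --pt "0.3 2 2.5 0 160" --pt "0.3 2.5 1.5 0 160" --pt "0.4 2.5 0.8 0 160" --pt "0.4 2.5 0.3 0 160" --pt "0.4 2.5 0 0 160"

```text
t: 5.08
tcp_pos: [0.4679, -0.1689, 0.2574]
tool_rot: [0.643, 0.765, -0.004, 0.013]
force: [0.3, -0.2, -1.2]
finger_gap: 0.698
```

```bash
python3 st.py
```

```text
[ 0.4679 -0.1689  0.2574] yaw 99.88 toolz [ 0.0137 -0.0226 -0.9997] F [ 0.3 -0.2 -1.2] T [0.02 0.   0.04] gap 0.698 t 5.0833
```

jog_arm --pt "0.4 3 0 0 160" --pt "0.5 3 0 0 160" --pt "0.5 3 0 0 160" --pt "0.5 3 0 0 160" --pt "0.5 3 0 0 160" --pt "0.4 3 0 0 160" --pt "0.4 2.5 0 0 160" --pt "0.3 2 0 0 160" --pt "0.2 1.2 0 0 160" --pt "0.1 0.6 0 0 160"

```text
t: 5.92
tcp_pos: [0.5027, 0.0905, 0.2594]
tool_rot: [0.643, 0.766, -0.004, 0.011]
force: [0.2, 0.1, -0.7]
finger_gap: 0.701
```

```bash
python3 st.py
```

```text
[0.5027 0.0905 0.2594] yaw 100.03 toolz [ 0.0119 -0.0213 -0.9997] F [ 0.2  0.1 -0.7] T [ 0.01  0.02 -0.01] gap 0.701 t 5.9167
```

jog_arm --pt "0.5 1.4 -0.2 0 160" --pt "0.3 0.8 -0.5 0 160" --pt "0.1 0.3 -0.3 0 160" --pt "0 0 0 0 160"

```text
t: 6.25
tcp_pos: [0.511, 0.1172, 0.2485]
tool_rot: [0.642, 0.767, -0.005, 0.011]
force: [0.2, -0.4, -1.5]
finger_gap: 0.697
```

```bash
python3 st.py; python3 - <<'E'
from h import *
t=sense()['tcp_pos']
w=snapshot('wrist');save(w,'w5')
print('rim c',wray(w,281,280,t[2]+.021), [wray(w,*p,t[2]+.021) for p in [(214,280),(348,280),(281,222),(281,338)]])
for n in ['scene','side']:
    s=snapshot(n);save(s,n+'5')
    C=cloud(s).reshape(-1,3); C[:,2]-=.0015
    Q=C[(C[:,2]<t[2]-.005)]
    print(n,'held',conefit(Q,.026,.031,.075,list(t[:2]),t[2]-.054))
    L=C[(C[:,2]>.048)]
    print('large',conefit(L,.037,.042,.055,[.5115,.1186],.008))
E
```

```text
[0.511  0.1172 0.2485] yaw 100.16 toolz [ 0.0102 -0.0223 -0.9997] F [ 0.2 -0.4 -1.5] T [-0.    0.05  0.1 ] gap 0.697 t 6.25
rim c [0.51142405 0.12072765 0.26952094] [array([0.48254721, 0.1150868 , 0.26952094]), array([0.54059876, 0.12526136, 0.26952094]), array([0.50660804, 0.14752433, 0.26952094]), array([0.51748911, 0.08700295, 0.26952094])]
scene held (array([0.51125998, 0.11797987]), 265, np.float64(0.0006686933109405846))
large (array([0.51297149, 0.11850812]), 135, np.float64(0.0006681368768741954))
side held (array([0.51130161, 0.11865244]), 484, np.float64(0.0005561310909708798))
large (array([0.5118455, 0.1185594]), 149, np.float64(0.0006934210391508419))
```

View pics/side5.png

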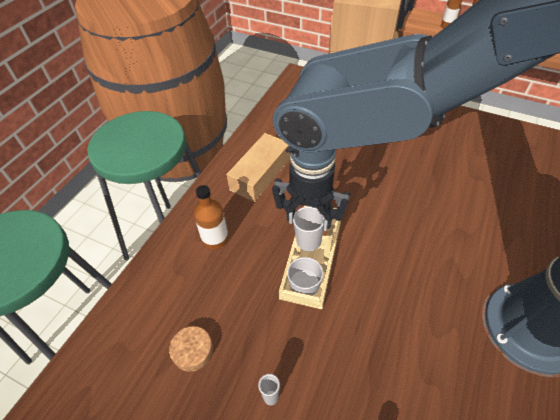

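View pics/w5.png

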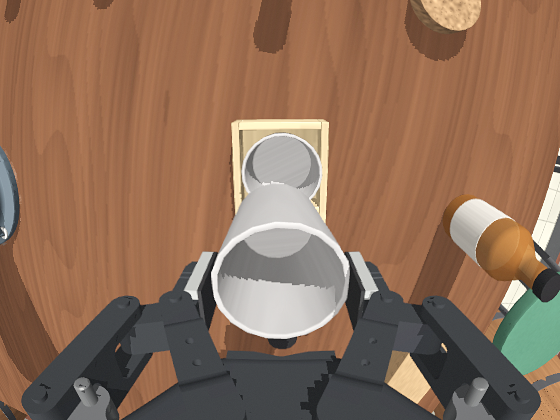

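The held cup is centred about 1 mm from the large cup's axis. Lowering.

jog_arm --pt "0.1 0 -0.6 0 160" --pt "0 0 -1.2 0 160" --pt "0 0 -2 0 160" --pt "0 0 -2 0 160" --pt "0 0 -1.5 0 160" --pt "0 0 -1 0 160" --pt "0 0 -0.5 0 160"

```text
t: 6.98
tcp_pos: [0.5145, 0.1114, 0.1594]
tool_rot: [0.645, 0.764, -0.003, 0.015]
force: [0.0, 0.2, -0.0]
finger_gap: 0.699
```

```bash
python3 st.py; python3 - <<'E'
from h import *
t=sense()['tcp_pos']
for n in ['scene','side']:
    s=snapshot(n);save(s,n+'6')
    C=cloud(s).reshape(-1,3); C[:,2]-=.0015
    Q=C[(C[:,2]<t[2]-.005)]
    print(n,'held',conefit(Q,.026,.031,.075,list(t[:2]),t[2]-.054))
    L=C[(C[:,2]>.048)]
    print('large',conefit(L,.037,.042,.055,[.5115,.1186],.008))
E
```

```text
[0.5145 0.1114 0.1594] yaw 99.70 toolz [ 0.0192 -0.0238 -0.9995] F [ 0.   0.2 -0. ] T [0.05 0.06 0.01] gap 0.699 t 6.9833
scene held (array([0.51343004, 0.1122641 ]), 225, np.float64(0.0007504387997355269))
large (array([0.51313605, 0.11906106]), 83, np.float64(0.0007290714713841561))
side held (array([0.51390149, 0.11048761]), 393, np.float64(0.0005272391432097978))
large (array([0.51187904, 0.11810551]), 94, np.float64(0.0004919771894617716))
```

jog_arm --pt "-0.1 0.4 -0.3 0.3 160" --pt "-0.1 0.3 -0.6 0.3 160" --pt "0 0 -1 0 160" --pt "0 0 -0.8 0 160" --pt "0 0 -0.4 0 160"

```text
t: 7.5
tcp_pos: [0.5154, 0.119, 0.1297]
tool_rot: [0.64, 0.768, 0.0, 0.018]
force: [-0.2, -0.6, -1.3]
finger_gap: 0.699
```

```bash
python3 st.py; python3 - <<'E'
from h import *
t=sense()['tcp_pos']
for n in ['scene','side']:
    s=snapshot(n);save(s,n+'7')
    C=cloud(s).reshape(-1,3); C[:,2]-=.0015
    Q=C[(C[:,2]<t[2]-.005)]
    print(n,'held',conefit(Q,.026,.031,.075,list(t[:2]),t[2]-.054))
    L=C[(C[:,2]>.048)]
    print('large',conefit(L,.037,.042,.055,[.5115,.1186],.008))
E
```

```text
[0.5154 0.119  0.1297] yaw 100.32 toolz [ 0.028  -0.0232 -0.9993] F [-0.2 -0.6 -1.3] T [0.06 0.04 0.03] gap 0.699 t 7.5
scene held (array([0.51504795, 0.11968219]), 196, np.float64(0.0006961108182869484))
large (array([0.5127905 , 0.11849781]), 80, np.float64(0.0006562153637191654))
side held (array([0.51490233, 0.11813638]), 375, np.float64(0.0005116095180276309))
large (array([0.51206748, 0.11869719]), 87, np.float64(0.0005806641050153912))
```

jog_arm --pt "-0.2 0 -0.4 0 160" --pt "-0.1 0 -0.7 0 160" --pt "0 0 -0.7 0 160" --pt "0 0 -0.7 0 160" --pt "0 0 -0.4 0 160"

```text
t: 8.02
tcp_pos: [0.5128, 0.1189, 0.0991]
tool_rot: [0.64, 0.768, 0.001, 0.019]
force: [-0.2, 0.5, 0.3]
finger_gap: 0.699
```

```bash
python3 st.py
```

```text
[0.5128 0.1189 0.0991] yaw 100.32 toolz [ 0.0299 -0.0233 -0.9993] F [-0.2  0.5  0.3] T [ 0.06  0.02 -0.01] gap 0.699 t 8.0167
```

Bottom is 18 mm inside. Continuing slowly.

jog_arm --pt "0 0 -0.5 0 160" --pt "0 0 -0.7 0 160" --pt "0 0 -0.6 0 160" --pt "0 0 -0.5 0 160" --pt "0 0 -0.3 0 160" --pt "0 0 -0.1 0 160"

```text
t: 8.52
tcp_pos: [0.5123, 0.1187, 0.0677]
tool_rot: [0.64, 0.768, -0.0, 0.018]
force: [-0.6, -0.5, -0.9]
finger_gap: 0.698
```

```bash
python3 st.py
```

```text
[0.5123 0.1187 0.0677] yaw 100.31 toolz [ 0.0276 -0.0233 -0.9993] F [-0.6 -0.5 -0.9] T [ 0.   -0.06  0.  ] gap 0.698 t 8.5167
```

jog_arm --pt "0 0 -0.15 0 160" --pt "0 0 -0.15 0 160"

```text
t: 8.68
tcp_pos: [0.5123, 0.1185, 0.0657]
tool_rot: [0.64, 0.768, -0.0, 0.018]
force: [-5.9, -1.8, 25.8]
finger_gap: 0.7
```

```bash
python3 st.py;python3 -c "
from h import *
w=snapshot('wrist');save(w,'w8'); s=snapshot('side');
cv2.imwrite('pics/s8c.png',cv2.resize(s['img'][180:320,240:400,::-1],None,fx=4,fy=4))"
```

```text
[0.5123 0.1185 0.0657] yaw 100.33 toolz [ 0.0275 -0.0239 -0.9993] F [-5.9 -1.8 25.8] T [-0.21  0.8  -0.  ] gap 0.700 t 8.6833
```

View pics/s8c.png

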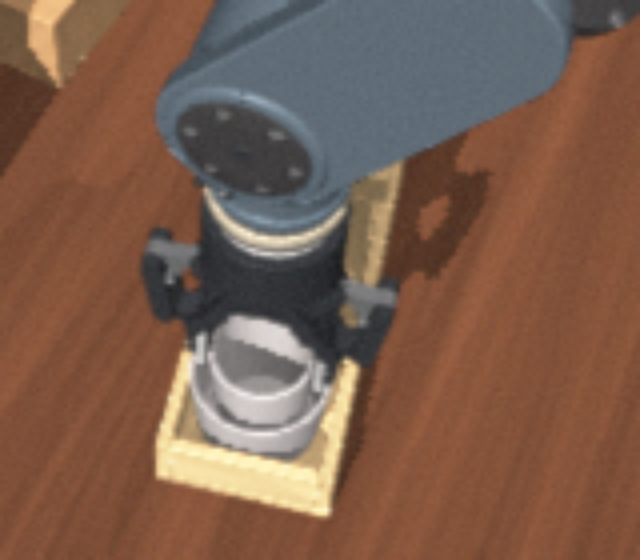

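View pics/w8.png

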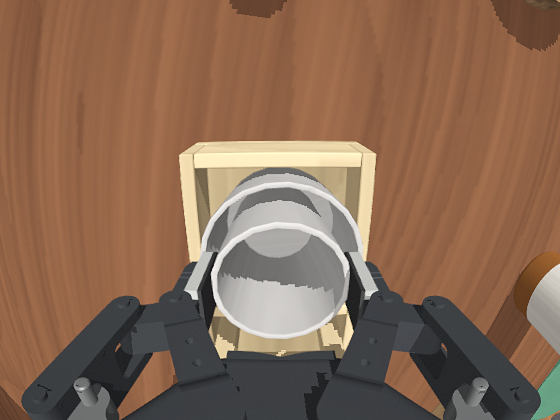

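jog_arm --pt "0 0 0.1 0 160" --pt "0 0 0 0 120" --pt "0 0 0 0 60" --pt "0 0 0 0 0" --pt "0 0 0 0 0"

```text
t: 9.2
tcp_pos: [0.5137, 0.1187, 0.0686]
tool_rot: [0.64, 0.768, 0.001, 0.02]
force: [-0.7, -0.0, 0.0]
finger_gap: 0.994
```

```bash
python3 st.py;python3 -c "
from h import *
w=snapshot('wrist');save(w,'w9')"
```

```text
[0.5137 0.1187 0.0686] yaw 100.32 toolz [ 0.0324 -0.0236 -0.9992] F [-0.7 -0.   0. ] T [ 0.02 -0.03  0.02] gap 0.994 t 9.2
```

View pics/w9.png

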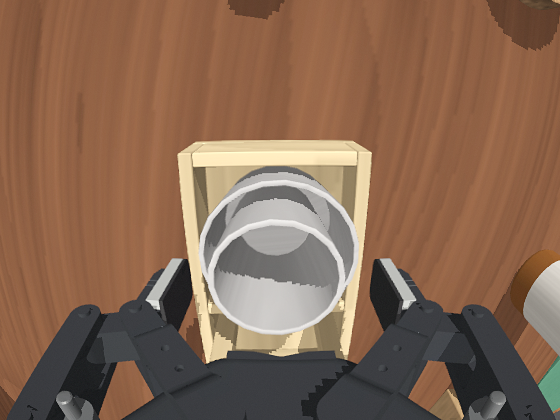

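The middle beaker stands in the large one, released. Moving up to fetch the narrow one.

jog_arm --pt "0 0 0.5 0 0" --pt "0 0 1.2 0 0" --pt "0 0 2 0 0" --pt "0 0 3 0 0" --pt "0 0.5 3 0 0" --pt "-0.1 1 3 0 0" --pt "-0.2 2 2 0 0" --pt "-0.3 2.5 1 0 0" --pt "-0.4 2.5 0.5 0 0" --pt "-0.4 2.5 0 0 0"

```text
t: 10.08
tcp_pos: [0.4979, 0.228, 0.2397]
tool_rot: [0.644, 0.765, 0.001, 0.019]
force: [0.1, 0.5, -0.5]
finger_gap: 0.999
```

```bash
python3 st.py; python3 - <<'E'
from h import *
for n in ['scene','side']:
    s=snapshot(n);save(s,n+'10')
    C=cloud(s).reshape(-1,3); C[:,2]-=.0015
    L=C[(C[:,2]>.066)]
    print(n,'med',conefit(L,.026,.031,.075,[.5125,.118],.013), 'maxz',np.percentile(C[(np.hypot(C[:,0]-.5125,C[:,1]-.118)<.032)][:,2],99))
    print('small',conefit(C,.015,.020,.095,[.475,.382]))
E
```

```text
[0.4979 0.228  0.2397] yaw 99.79 toolz [ 0.0293 -0.0231 -0.9993] F [ 0.1  0.5 -0.5] T [ 0.03  0.07 -0.05] gap 0.999 t 10.0833
scene med (array([0.51213232, 0.12030574]), 160, np.float64(0.0007890771011835802)) maxz 0.09076107550383351
small (array([0.4743436 , 0.38319977]), 321, np.float64(0.0006265847122028092))
side med (array([0.51230438, 0.11744431]), 80, np.float64(0.0004078513136480488)) maxz 0.0896948107569158
small (array([0.4757125 , 0.38117772]), 342, np.float64(0.0002639917542180399))
```

jog_arm --pt "-0.4 2.5 0 0 0" --pt "-0.4 2.5 0 0 0" --pt "-0.4 2.5 0 0 0" --pt "-0.3 2 0 0 0" --pt "-0.2 1.5 0 0 0" --pt "-0.1 1 0 0 0" --pt "0 0.5 0 0 0" --pt "0 0.2 0 0 0"

```text
t: 10.85
tcp_pos: [0.4767, 0.3573, 0.2373]
tool_rot: [0.643, 0.766, -0.003, 0.018]
force: [0.8, -0.9, 0.3]
finger_gap: 1.003
```

```bash
python3 st.py
```

```text
[0.4767 0.3573 0.2373] yaw 100.01 toolz [ 0.023  -0.0285 -0.9993] F [ 0.8 -0.9  0.3] T [ 0.02 -0.03  0.06] gap 1.003 t 10.85
```

jog_arm --pt "0 0.8 -0.5 0 0" --pt "0 1 -1.2 0 0" --pt "0 0.6 -2 0 0" --pt "0 0.2 -2 0 0" --pt "0 0 -2 0 0" --pt "0 0 -1.3 0 0" --pt "0 0 -0.7 0 0" --pt "0 0 -0.3 0 0"

```text
t: 11.52
tcp_pos: [0.4783, 0.383, 0.1288]
tool_rot: [0.645, 0.764, -0.004, 0.018]
force: [0.2, 0.4, 0.7]
finger_gap: 0.997
```

```bash
python3 st.py;python3 -c "
from h import *
w=snapshot('wrist');save(w,'w11')"
```

```text
[0.4783 0.383  0.1288] yaw 99.67 toolz [ 0.0234 -0.0293 -0.9993] F [0.2 0.4 0.7] T [ 0.07 -0.03 -0.02] gap 0.997 t 11.5167
```

View pics/w11.png

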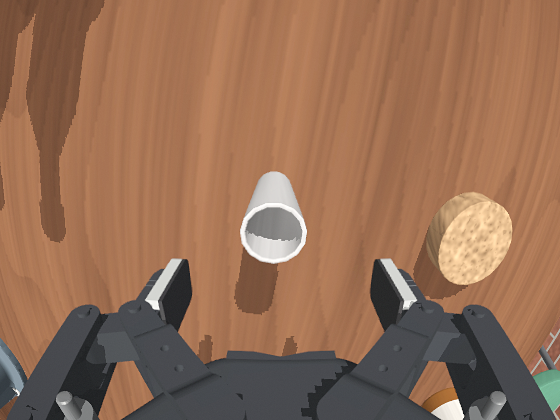

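jog_arm --pt "-0.2 0 -0.5 0.3 0" --pt "-0.1 0 -1 0 0" --pt "0 0 -1.2 0 0" --pt "0 0 -1 0 0" --pt "0 0 -0.6 0 0" --pt "0 0 -0.3 0 0"

```text
t: 12.07
tcp_pos: [0.4774, 0.3839, 0.0821]
tool_rot: [0.643, 0.766, -0.0, 0.02]
force: [0.5, 0.0, -0.4]
finger_gap: 1.0
```

```bash
python3 st.py;python3 -c "
from h import *
w=snapshot('wrist');save(w,'w12')"
```

```text
[0.4774 0.3839 0.0821] yaw 99.94 toolz [ 0.0298 -0.0257 -0.9992] F [ 0.5  0.  -0.4] T [-0.02 -0.04 -0.02] gap 1.000 t 12.0667
```

View pics/w12.png

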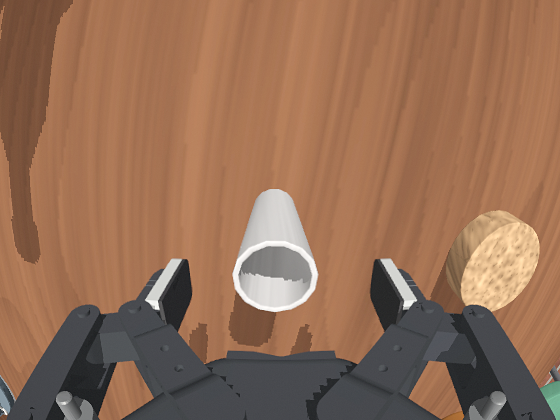

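jog_arm --pt "-0.2 -0.1 -0.4 0.3 0" --pt "0 0 -0.3 0 0" --pt "0 0 0 0 100" --pt "0 0 0 0 160" --pt "0 0 0 0 200" --pt "0 0 0 0 200" --pt "0 0 0 0 200"

```text
t: 12.7
tcp_pos: [0.4758, 0.3833, 0.0757]
tool_rot: [0.641, 0.768, 0.001, 0.02]
force: [-0.0, 0.5, -1.4]
finger_gap: 0.45
```

```bash
python3 st.py
```

```text
[0.4758 0.3833 0.0757] yaw 100.27 toolz [ 0.0318 -0.0244 -0.9992] F [-0.   0.5 -1.4] T [ 0.03  0.03 -0.  ] gap 0.450 t 12.7
```

jog_arm --pt "0 0 0 0 200" --pt "0 0 0 0 200"

```text
t: 12.87
tcp_pos: [0.4761, 0.3834, 0.076]
tool_rot: [0.641, 0.768, 0.001, 0.02]
force: [0.1, -0.2, -1.1]
finger_gap: 0.455
```

```bash
python3 st.py;python3 -c "
from h import *
w=snapshot('wrist');save(w,'w13')"
```

```text
[0.4761 0.3834 0.076 ] yaw 100.27 toolz [ 0.0326 -0.0241 -0.9992] F [ 0.1 -0.2 -1.1] T [-0.03  0.01  0.05] gap 0.455 t 12.8667
```

View pics/w13.png

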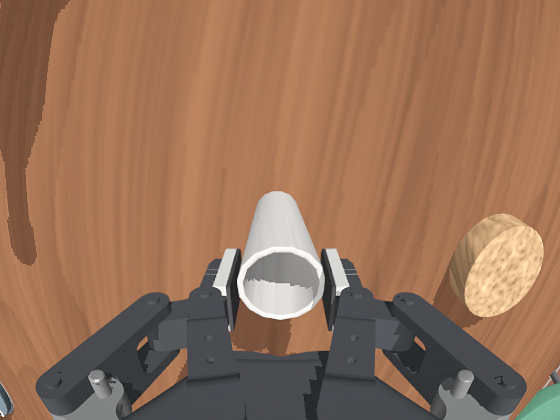

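jog_arm --pt "0 0 0.3 0 200" --pt "0 0 0.8 0 200" --pt "0 0 1.5 0 200" --pt "0 0 2.2 0 200" --pt "0 -0.4 2.5 0 200" --pt "0.1 -0.9 2.5 0 200" --pt "0.2 -1.5 2 0 200" --pt "0.3 -2 1.2 0 200" --pt "0.3 -2.2 0.6 0 200" --pt "0.3 -2.2 0.2 0 200"

```text
t: 13.75
tcp_pos: [0.4863, 0.2918, 0.2237]
tool_rot: [0.638, 0.77, 0.002, 0.021]
force: [0.4, 0.3, 0.6]
finger_gap: 0.452
```

```bash
python3 st.py;python3 -c "
from h import *
w=snapshot('wrist');save(w,'w14')"
```

```text
[0.4863 0.2918 0.2237] yaw 100.68 toolz [ 0.0347 -0.0227 -0.9991] F [0.4 0.3 0.6] T [ 0.01  0.02 -0.04] gap 0.452 t 13.75
```

View pics/w14.png

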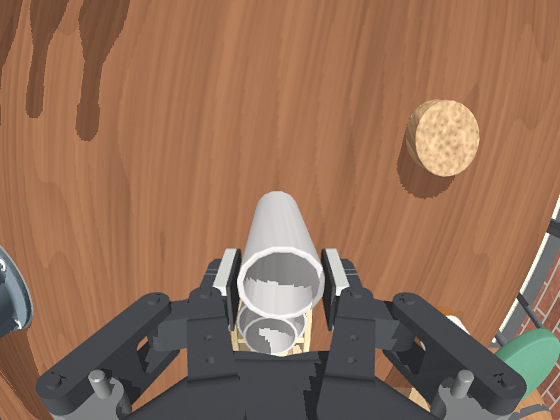

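Held, unchanged in the hand. Moving over the nest.

jog_arm --pt "0.3 -2.2 0.1 0 200" --pt "0.3 -2.2 0.1 0 200" --pt "0.4 -2.2 0 0 200" --pt "0.4 -2.2 0 0 200" --pt "0.3 -2 0 0 200" --pt "0.3 -1.6 0 0 200" --pt "0.2 -1.2 0 0 200" --pt "0.1 -0.8 0 0 200" --pt "0.1 -0.4 0 0 200"

```text
t: 14.55
tcp_pos: [0.5113, 0.1325, 0.233]
tool_rot: [0.639, 0.769, 0.004, 0.024]
force: [-0.3, 0.0, -0.4]
finger_gap: 0.449
```

```bash
cat > fit.py <<'E'
from h import *
t=sense()['tcp_pos']
for n in ['scene','side']:
    s=snapshot(n)
    C=cloud(s).reshape(-1,3); C[:,2]-=.0015
    Q=C[(C[:,2]<t[2]-.005)&(C[:,2]>.095)]
    if len(Q): print(n,'held',conefit(Q,.015,.020,.095,list(t[:2]),t[2]-.076))
    L=C[(C[:,2]>.066)&(C[:,2]<.09)]
    print('med',conefit(L,.026,.031,.075,[.5125,.1185],.013))
E
python3 st.py; python3 fit.py
```

```text
[0.5113 0.1325 0.233 ] yaw 100.45 toolz [ 0.0427 -0.0243 -0.9988] F [-0.3  0.  -0.4] T [ 0.04  0.03 -0.01] gap 0.449 t 14.55
scene held (array([0.51076879, 0.13252255]), 190, np.float64(0.0006313791080576241))
med (array([0.51094958, 0.11983046]), 151, np.float64(0.0005767734228927374))
side held (array([0.51039104, 0.13258722]), 283, np.float64(0.0005330682661089771))
med (array([0.51247316, 0.1176639 ]), 166, np.float64(0.0005240990467148378))
```

jog_arm --pt "0.1 -0.7 -0.3 0 200" --pt "0 -0.5 -0.8 0 200" --pt "0 -0.1 -0.8 0 200" --pt "0 0 -0.5 0 200" --pt "0 0 -0.3 0 200"

```text
t: 15.07
tcp_pos: [0.5122, 0.1213, 0.2039]
tool_rot: [0.638, 0.77, 0.005, 0.024]
force: [0.1, -0.1, -0.0]
finger_gap: 0.45
```

```bash
python3 st.py; python3 fit.py
```

```text
[0.5122 0.1213 0.2039] yaw 100.63 toolz [ 0.0439 -0.0229 -0.9988] F [ 0.1 -0.1 -0. ] T [-0.03  0.09 -0.03] gap 0.450 t 15.0667
scene held (array([0.51195005, 0.12112172]), 177, np.float64(0.0006430705149137947))
med (array([0.51241941, 0.11995579]), 125, np.float64(0.000726097580521644))
side held (array([0.51371028, 0.12226912]), 268, np.float64(0.0006331124722175922))
med (array([0.51253137, 0.1175082 ]), 142, np.float64(0.0004312875960478888))
```

jog_arm --pt "0 -0.2 -0.4 0 200" --pt "0 -0.1 -0.8 0 200" --pt "0 0 -0.8 0 200" --pt "0 0 -0.6 0 200" --pt "0 0 -0.3 0 200"

```text
t: 15.58
tcp_pos: [0.5128, 0.1188, 0.1728]
tool_rot: [0.638, 0.77, 0.006, 0.025]
force: [-0.5, 1.0, 0.6]
finger_gap: 0.45
```

```bash
python3 st.py; python3 fit.py;python3 -c "
from h import *
w=snapshot('wrist');save(w,'w15')"
```

```text
[0.5128 0.1188 0.1728] yaw 100.69 toolz [ 0.0454 -0.0226 -0.9987] F [-0.5  1.   0.6] T [ 0.02  0.06 -0.  ] gap 0.450 t 15.5833
scene held (array([0.51278319, 0.11879549]), 166, np.float64(0.0007771090519404365))
med (array([0.51289541, 0.11927984]), 108, np.float64(0.0007649847269160749))
side held (array([0.51120663, 0.11924041]), 252, np.float64(0.0005726143143696908))
med (array([0.51239604, 0.11745148]), 133, np.float64(0.000399521311059952))
```

View pics/w15.png

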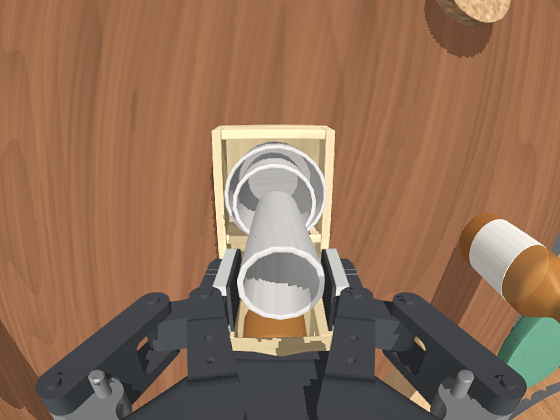

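Aligned within about 1 mm; the narrow cup lines up with the nest in the wrist view. Lowering into the middle cup.

jog_arm --pt "0 -0.05 -0.4 0 200" --pt "0 0 -0.8 0 200" --pt "0 0 -0.8 0 200" --pt "0 0 -0.6 0 200" --pt "0 0 -0.3 0 200"

```text
t: 16.15
tcp_pos: [0.5146, 0.1184, 0.1435]
tool_rot: [0.638, 0.77, 0.008, 0.027]
force: [-0.2, 0.8, -0.2]
finger_gap: 0.452
```

```bash
python3 st.py; python3 fit.py
```

```text
[0.5146 0.1184 0.1435] yaw 100.69 toolz [ 0.0507 -0.0225 -0.9985] F [-0.2  0.8 -0.2] T [ 0.04  0.06 -0.07] gap 0.452 t 16.15
scene held (array([0.51443147, 0.11840635]), 126, np.float64(0.0006837826617554425))
med (array([0.50955459, 0.11814596]), 134, np.float64(0.0013771697722554307))
side held (array([0.51570549, 0.11958573]), 198, np.float64(0.0005902614649278969))
med (array([0.51279111, 0.1167057 ]), 157, np.float64(0.0008215263538719209))
```

jog_arm --pt "-0.2 0 -0.4 0 200" --pt "-0.1 0 -0.8 0 200" --pt "0 0 -0.9 0 200" --pt "0 0 -0.8 0 200" --pt "0 0 -0.7 0 200" --pt "0 0 -0.4 0 200" --pt "0 0 -0.2 0 200"

```text
t: 16.83
tcp_pos: [0.5115, 0.1184, 0.0977]
tool_rot: [0.638, 0.77, 0.008, 0.027]
force: [-0.8, -0.1, -0.4]
finger_gap: 0.455
```

```bash
python3 st.py
```

```text
[0.5115 0.1184 0.0977] yaw 100.70 toolz [ 0.0513 -0.0224 -0.9984] F [-0.8 -0.1 -0.4] T [-0.02  0.1  -0.  ] gap 0.455 t 16.8333
```

jog_arm --pt "0 0 -0.2 0 200" --pt "0 0 -0.15 0 200"

```text
t: 17.0
tcp_pos: [0.5115, 0.1184, 0.0933]
tool_rot: [0.638, 0.77, 0.007, 0.027]
force: [-1.8, 0.2, 16.1]
finger_gap: 0.456
```

```bash
python3 st.py
```

```text
[0.5115 0.1184 0.0933] yaw 100.70 toolz [ 0.0507 -0.0225 -0.9985] F [-1.8  0.2 16.1] T [-0.15  0.35  0.04] gap 0.456 t 17.0
```

jog_arm --pt "0 0 0.05 0 170" --pt "0 0 0 0 120" --pt "0 0 0 0 60" --pt "0 0 0 0 0" --pt "0 0 0 0 0"

```text
t: 17.42
tcp_pos: [0.5128, 0.1184, 0.0948]
tool_rot: [0.638, 0.77, 0.009, 0.028]
force: [0.9, -0.5, 0.6]
finger_gap: 0.927
```

```bash
python3 st.py;python3 -c "
from h import *
w=snapshot('wrist');save(w,'w17')"
```

```text
[0.5128 0.1184 0.0948] yaw 100.70 toolz [ 0.0539 -0.0224 -0.9983] F [ 0.9 -0.5  0.6] T [0.01 0.01 0.04] gap 0.927 t 17.4167
```

View pics/w17.png

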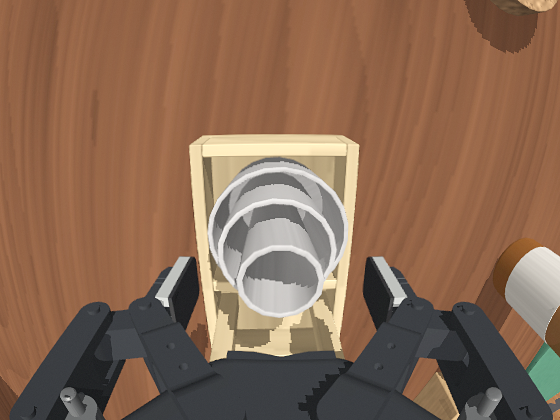

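Nested as wanted: three concentric rims at about (277,228), (277,250) and (280,281). The tool has picked up about 3° of tilt, so I'll rise, turn for the handle and watch it.

jog_arm --pt "0 0 0.5 0 0" --pt "0 0 1.2 0 0" --pt "0 0 2 0 0" --pt "0 0 2.5 0 0" --pt "0 0 3 0 0" --pt "0 0 3 0 0" --pt "0 0 2.5 -5 0" --pt "0 -1 1.5 -7 0" --pt "0 -1.5 0.8 -7 0" --pt "0 -1.5 0.3 -7 0"

```text
t: 18.3
tcp_pos: [0.5087, 0.0795, 0.2782]
tool_rot: [0.798, 0.602, 0.004, 0.026]
force: [-0.3, 0.2, 0.2]
finger_gap: 0.999
```

```bash
python3 st.py
```

```text
[0.5087 0.0795 0.2782] yaw 74.00 toolz [ 0.0374 -0.0378 -0.9986] F [-0.3  0.2  0.2] T [0.02 0.01 0.02] gap 0.999 t 18.3
```

jog_arm --pt "0 -1.5 0 -7 0" --pt "0 -1.5 0 -7 0" --pt "0 -1 0 -7 0" --pt "0 -0.5 0 -7 0" --pt "0 0 0 -7 0" --pt "0 0 0 -7 0" --pt "0 0 0 -7 0" --pt "0 0 0 -5 0" --pt "0 0 0 -3 0"

```text
t: 19.05
tcp_pos: [0.5077, 0.0294, 0.2852]
tool_rot: [0.991, 0.132, -0.007, 0.029]
force: [-0.1, 0.2, -0.6]
finger_gap: 1.004
```

```bash
python3 st.py; python3 - <<'E'
from h import *
for n in ['scene','side']:
    s=snapshot(n);save(s,n+'18'); C=cloud(s).reshape(-1,3)
    Q=C[(C[:,2]>.16)&(C[:,2]<.171)&(np.hypot(C[:,0]-.527,C[:,1]-.035)<.07)]
    print(len(Q),cv2.minAreaRect((Q[:,:2]*1000).astype(np.float32)))
E
```

```text
[0.5077 0.0294 0.2852] yaw 15.18 toolz [-0.0071 -0.0589 -0.9982] F [-0.1  0.2 -0.6] T [-0.   -0.02 -0.02] gap 1.004 t 19.05
255 ((527.3511962890625, 35.370750427246094), (103.89740753173828, 18.259967803955078), 10.372570991516113)
312 ((527.6647338867188, 33.25135040283203), (103.45030975341797, 18.338895797729492), 9.91726016998291)
```

Turning the tool carries the tilt with it. I'll see whether a radial move reduces it.

jog_arm --pt "2.5 0 0 0 0" --pt "2.5 0 0 0 0"

```text
t: 19.32
tcp_pos: [0.553, 0.0302, 0.2855]
tool_rot: [0.99, 0.136, -0.01, 0.028]
force: [0.3, -1.3, 0.6]
finger_gap: 0.999
```

```bash
python3 st.py
```

```text
[0.553  0.0302 0.2855] yaw 15.64 toolz [-0.0128 -0.0584 -0.9982] F [ 0.3 -1.3  0.6] T [0.02 0.04 0.03] gap 0.999 t 19.3167
```

jog_arm --pt "-2.5 0 0 0 0" --pt "-2.5 0 0 0 0"

```text
t: 19.48
tcp_pos: [0.5119, 0.0291, 0.2842]
tool_rot: [0.99, 0.138, -0.007, 0.029]
force: [-0.5, 0.7, 0.7]
finger_gap: 0.999
```

```bash
python3 st.py
```

```text
[0.5119 0.0291 0.2842] yaw 15.87 toolz [-0.0051 -0.0589 -0.9983] F [-0.5  0.7  0.7] T [ 0.02  0.01 -0.  ] gap 0.999 t 19.4833
```

jog_arm --pt "0 0 -1.5 0 0" --pt "0 0 -1.5 0 0"

```text
t: 19.65
tcp_pos: [0.5099, 0.0294, 0.2562]
tool_rot: [0.99, 0.14, -0.005, 0.029]
force: [-0.0, 0.4, 0.6]
finger_gap: 1.004
```

```bash
python3 st.py
```

```text
[0.5099 0.0294 0.2562] yaw 16.11 toolz [-0.0021 -0.0594 -0.9982] F [-0.   0.4  0.6] T [ 0.02 -0.01 -0.01] gap 1.004 t 19.65
```

jog_arm --pt "0 0 1.5 0 0" --pt "0 0 1.5 0 0"

```text
t: 19.82
tcp_pos: [0.5045, 0.03, 0.2812]
tool_rot: [0.989, 0.142, -0.012, 0.027]
force: [0.1, -0.3, 0.2]
finger_gap: 1.002
```

```bash
python3 st.py
```

```text
[0.5045 0.03   0.2812] yaw 16.33 toolz [-0.0164 -0.0575 -0.9982] F [ 0.1 -0.3  0.2] T [ 0.06 -0.03  0.03] gap 1.002 t 19.8167
```

jog_arm --pt "0 0 0 0 0" --pt "0 0 0 0 0"

```text
t: 19.98
tcp_pos: [0.5053, 0.03, 0.2832]
tool_rot: [0.989, 0.144, -0.01, 0.028]
force: [-0.2, 0.6, 0.2]
finger_gap: 1.002
```

```bash
python3 st.py
```

```text
[0.5053 0.03   0.2832] yaw 16.50 toolz [-0.0122 -0.058  -0.9982] F [-0.2  0.6  0.2] T [0.01 0.03 0.01] gap 1.002 t 19.9833
```

jog_arm --pt "0 0 0 -7 0" --pt "0 0 0 -7 0" --pt "0 0 0 -7 0" --pt "0 0 0 -7 0" --pt "0 0 0 -7 0" --pt "0 0 0 -7 0" --pt "0 0 0 -7 0" --pt "0 0 0 -7 0" --pt "0 0 0 -7 0" --pt "0 0 0 -6 0"

```text
t: 20.82
tcp_pos: [0.5025, 0.031, 0.2784]
tool_rot: [0.89, -0.455, -0.027, 0.017]
force: [-0.2, -0.5, -0.1]
finger_gap: 1.0
```

```bash
python3 st.py; python3 -c "
from h import *
print(sense()['q'])"
```

```text
[0.5025 0.031  0.2784] yaw -54.27 toolz [-0.0628 -0.0053 -0.998 ] F [-0.2 -0.5 -0.1] T [ 0.01 -0.02 -0.03] gap 1.000 t 20.8167
[-0.15174325  0.33278827  1.63110279 -0.01559638  1.23903261  2.37082688]
```

jog_arm --pt "0 0 0 0 0" --pt "0 0 0 0 0" --pt "0 0 -0.5 0 0" --pt "0 0 -1 0 0" --pt "0 0 -1 0 0" --pt "0 0 -0.5 0 0" --pt "0 0 0 0 0" --pt "0 0 0 0 0"

```text
t: 21.48
tcp_pos: [0.5014, 0.0313, 0.2445]
tool_rot: [0.893, -0.449, -0.028, 0.017]
force: [-0.1, -0.6, 0.7]
finger_gap: 0.997
```

```bash
python3 st.py
```

```text
[0.5014 0.0313 0.2445] yaw -53.47 toolz [-0.0645 -0.0056 -0.9979] F [-0.1 -0.6  0.7] T [-0.04 -0.04 -0.06] gap 0.997 t 21.4833
```

jog_arm --pt "0.5 0 0 0 0" --pt "1 0 0 0 0" --pt "1 0 0 0 0" --pt "1 0 0 0 0" --pt "0.5 0 0 0 0" --pt "0.2 0 0 0 0"

```text
t: 21.98
tcp_pos: [0.5499, 0.0311, 0.2464]
tool_rot: [0.893, -0.448, -0.025, 0.016]
force: [0.4, -0.6, 0.0]
finger_gap: 0.999
```

```bash
python3 st.py
```

```text
[0.5499 0.0311 0.2464] yaw -53.36 toolz [-0.0587 -0.0063 -0.9983] F [ 0.4 -0.6  0. ] T [-0.06 -0.08 -0.02] gap 0.999 t 21.9833
```

jog_arm --pt "-3 0 0 0 0" --pt "0 0 0 0 0" --pt "0 0 0 0 0"

```text
t: 22.23
tcp_pos: [0.5205, 0.031, 0.2457]
tool_rot: [0.893, -0.448, -0.025, 0.016]
force: [0.2, -0.5, -0.2]
finger_gap: 1.001
```

```bash
python3 st.py
```

```text
[0.5205 0.031  0.2457] yaw -53.33 toolz [-0.0592 -0.0063 -0.9982] F [ 0.2 -0.5 -0.2] T [ 0.   -0.02  0.04] gap 1.001 t 22.2333
```

jog_arm --pt "0 0 2.5 0 0" --pt "0 0 0 0 0" --pt "0 0 0 0 0"

```text
t: 22.48
tcp_pos: [0.5196, 0.0312, 0.271]
tool_rot: [0.893, -0.448, -0.027, 0.017]
force: [0.3, -1.1, -0.4]
finger_gap: 1.0
```

```bash
python3 st.py
```

```text
[0.5196 0.0312 0.271 ] yaw -53.33 toolz [-0.0627 -0.0058 -0.998 ] F [ 0.3 -1.1 -0.4] T [ 0.01 -0.04  0.02] gap 1.000 t 22.4833
```

jog_arm --pt "0 0 -2.5 0 0" --pt "0 0 0 0 0" --pt "0 0 0 0 0"

```text
t: 22.73
tcp_pos: [0.5219, 0.031, 0.2473]
tool_rot: [0.894, -0.448, -0.024, 0.016]
force: [-0.2, -0.3, 0.7]
finger_gap: 1.001
```

```bash
python3 st.py
```

```text
[0.5219 0.031  0.2473] yaw -53.30 toolz [-0.0573 -0.0067 -0.9983] F [-0.2 -0.3  0.7] T [ 0.01 -0.08 -0.  ] gap 1.001 t 22.7333
```

jog_arm --pt "0 0 2 0 0" --pt "0 0 -2 0 0" --pt "0 0 0 0 0"

```text
t: 22.98
tcp_pos: [0.5223, 0.031, 0.2482]
tool_rot: [0.894, -0.448, -0.025, 0.016]
force: [-0.6, -0.3, -0.5]
finger_gap: 1.001
```

```bash
python3 st.py
```

```text
[0.5223 0.031  0.2482] yaw -53.30 toolz [-0.059  -0.0065 -0.9982] F [-0.6 -0.3 -0.5] T [ 0.   -0.01 -0.1 ] gap 1.001 t 22.9833
```

jog_arm --pt "0 0 0.3 0 0" --pt "0 0 0.7 0 0" --pt "0 0 1.3 0 0" --pt "0 0 2 0 0" --pt "0 0 -2 0 0" --pt "0 0 -1.6 0 0" --pt "0 0 -1.2 0 0" --pt "0 0 -0.8 0 0" --pt "0 0 -0.4 0 0" --pt "0 0 -0.2 0 0"

```text
t: 23.82
tcp_pos: [0.5281, 0.0305, 0.2424]
tool_rot: [0.894, -0.448, -0.017, 0.013]
force: [-0.4, 0.7, 0.2]
finger_gap: 0.998
```

```bash
python3 st.py
```

```text
[0.5281 0.0305 0.2424] yaw -53.25 toolz [-0.0418 -0.0092 -0.9991] F [-0.4  0.7  0.2] T [ 0.05  0.   -0.01] gap 0.998 t 23.8167
```

That works, about +0.017 per cycle. Repeating it.

jog_arm --pt "0 0 0.3 0 0" --pt "0 0 0.7 0 0" --pt "0 0 1.3 0 0" --pt "0 0 2 0 0" --pt "0 0 -2 0 0" --pt "0 0 -1.6 0 0" --pt "0 0 -1.2 0 0" --pt "0 0 -0.8 0 0" --pt "0 0 -0.4 0 0" --pt "0 0 -0.2 0 0"

```text
t: 24.65
tcp_pos: [0.5339, 0.0298, 0.235]
tool_rot: [0.894, -0.448, -0.008, 0.011]
force: [-0.1, -0.2, 0.4]
finger_gap: 0.998
```

```bash
python3 st.py
```

```text
[0.5339 0.0298 0.235 ] yaw -53.22 toolz [-0.0236 -0.0119 -0.9997] F [-0.1 -0.2  0.4] T [-0.01  0.04  0.03] gap 0.998 t 24.65
```

jog_arm --pt "0 0 0.3 0 0" --pt "0 0 0.7 0 0" --pt "0 0 1.3 0 0" --pt "0 0 2 0 0" --pt "0 0 -2 0 0" --pt "0 0 -1.6 0 0" --pt "0 0 -1.2 0 0" --pt "0 0 -0.8 0 0" --pt "0 0 -0.4 0 0" --pt "0 0 -0.2 0 0"

```text
t: 25.48
tcp_pos: [0.5401, 0.0291, 0.2275]
tool_rot: [0.894, -0.448, 0.001, 0.008]
force: [0.3, 0.3, 0.1]
finger_gap: 1.001
```

```bash
python3 st.py
```

```text
[0.5401 0.0291 0.2275] yaw -53.19 toolz [-0.0048 -0.0148 -0.9999] F [0.3 0.3 0.1] T [ 0.03 -0.04  0.01] gap 1.001 t 25.4833
```

jog_arm --pt "-0.1 0 0 7 60" --pt "-0.2 0.1 0 7 100" --pt "-0.2 0.1 0 7 120" --pt "-0.2 0.1 0 7 120" --pt "-0.2 0.1 0 7 120" --pt "-0.1 0 0 7 120" --pt "-0.1 0 0 7 120" --pt "0 0 0 7 120" --pt "0 0 0 5 120" --pt "0 0 0 2 120"

```text
t: 26.32
tcp_pos: [0.5326, 0.0329, 0.2338]
tool_rot: [0.995, 0.103, 0.01, 0.005]
force: [0.8, 0.1, -0.2]
finger_gap: 0.53
```

```bash
python3 st.py;python3 -c "
from h import *
w=snapshot('wrist');save(w,'w20')"
```

```text
[0.5326 0.0329 0.2338] yaw 11.80 toolz [ 0.0204 -0.0086 -0.9998] F [ 0.8  0.1 -0.2] T [0.03 0.05 0.03] gap 0.530 t 26.3167
```

View pics/w20.png

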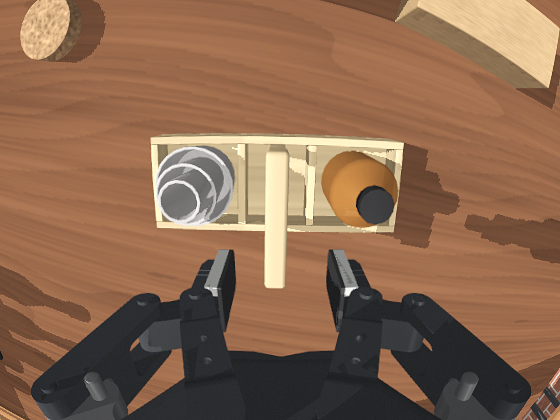

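The handle bar sits between the pads: column 276, fingers at 225 and 340. Correcting and descending.

jog_arm --pt "-0.3 0.1 -0.4 -1 120" --pt "-0.2 0 -0.8 -0.5 120" --pt "0 0 -1 0 120" --pt "0 0 -1 0 120" --pt "0 0 -0.7 0 120" --pt "0 0 -0.4 0 120"

```text
t: 26.87
tcp_pos: [0.5281, 0.0339, 0.1901]
tool_rot: [0.996, 0.085, 0.012, 0.006]
force: [0.7, 0.4, -0.1]
finger_gap: 0.529
```

```bash
python3 st.py
```

```text
[0.5281 0.0339 0.1901] yaw 9.73 toolz [ 0.0256 -0.0101 -0.9996] F [ 0.7  0.4 -0.1] T [-0.01 -0.03  0.03] gap 0.529 t 26.8667
```

jog_arm --pt "0 0 -0.5 0.5 120" --pt "-0.1 0 -1 0 120" --pt "0 0 -1 0 120" --pt "0 0 -1 0 120" --pt "0 0 -0.8 0 120" --pt "0 0 -0.5 0 120" --pt "0 0 -0.2 0 120"

```text
t: 27.45
tcp_pos: [0.5271, 0.034, 0.1361]
tool_rot: [0.996, 0.089, 0.012, 0.006]
force: [0.1, 0.4, 0.6]
finger_gap: 0.528
```

```bash
python3 st.py;python3 -c "
from h import *
w=snapshot('wrist');save(w,'w21')"
```

```text
[0.5271 0.034  0.1361] yaw 10.22 toolz [ 0.0258 -0.0099 -0.9996] F [0.1 0.4 0.6] T [ 0.   -0.02  0.01] gap 0.528 t 27.45
```

View pics/w21.png

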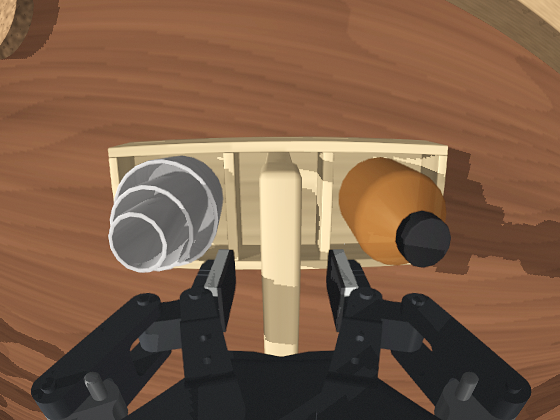

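The bar at column 281 is centred between the pads. Gripping.

jog_arm --pt "0 0 -0.1 0 160" --pt "0 0 0 0 200" --pt "0 0 0 0 230" --pt "0 0 0 0 255" --pt "0 0 0 0 255" --pt "0 0 0 0 255" --squeeze 100

```text
t: 28.0
tcp_pos: [0.5272, 0.0342, 0.1357]
tool_rot: [0.996, 0.089, 0.013, 0.006]
force: [0.7, -0.7, -2.4]
finger_gap: 0.174
```

```bash
python3 st.py
```

```text
[0.5272 0.0342 0.1357] yaw 10.18 toolz [ 0.026  -0.0089 -0.9996] F [ 0.7 -0.7 -2.4] T [0.36 0.02 0.05] gap 0.174 t 28.0
```

jog_arm --pt "0 0 0.2 0 255" --pt "0 0 0.3 0 255" --pt "0 0 0.5 0 255" --pt "0 0 0.5 0 255" --pt "0 0 0.5 0 255" --pt "0 0 0.3 0 255"

```text
t: 28.5
tcp_pos: [0.5229, 0.0346, 0.1571]
tool_rot: [0.996, 0.089, 0.007, 0.005]
force: [0.9, 0.3, -7.0]
finger_gap: 0.168
```

```bash
python3 st.py
```

```text
[0.5229 0.0346 0.1571] yaw 10.22 toolz [ 0.0155 -0.0084 -0.9998] F [ 0.9  0.3 -7. ] T [-0.02  0.01 -0.02] gap 0.168 t 28.5
```

jog_arm --pt "0 0 0.3 0 255" --pt "0 0 0.6 0 255" --pt "0 0 0.8 0 255" --pt "0 0 0.9 0 255" --pt "0 0 0.9 0 255" --pt "0 0 0.8 0 255" --pt "0 0 0.6 0 255" --pt "0 0 0.3 0 255"

```text
t: 29.17
tcp_pos: [0.5225, 0.0347, 0.2158]
tool_rot: [0.996, 0.089, 0.008, 0.005]
force: [0.4, -0.3, -7.9]
finger_gap: 0.171
```

```bash
python3 st.py;python3 -c "
from h import *
w=snapshot('wrist');save(w,'w22');save(snapshot('side'),'s22')"
```

```text
[0.5225 0.0347 0.2158] yaw 10.23 toolz [ 0.017  -0.0088 -0.9998] F [ 0.4 -0.3 -7.9] T [-0.03  0.01  0.01] gap 0.171 t 29.1667
```

View pics/s22.png

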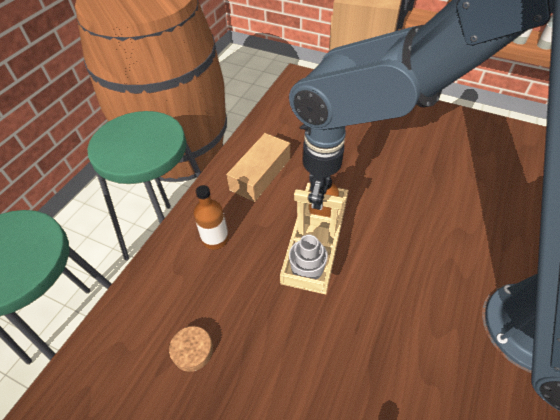

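View pics/w22.png

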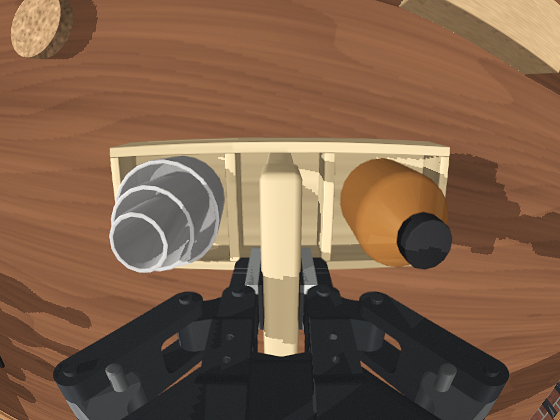

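The caddy hangs from the handle, loaded and undisturbed. I'll go the last 2 cm, then check the level.

jog_arm --pt "0 0 0.3 0 255" --pt "0 0 0.5 0 255" --pt "0 0 0.5 0 255" --pt "0 0 0.3 0 255" --pt "0 0 0.2 0 255" --pt "0 0 0.1 0 255" --pt "0 0 0 0 255"

```text
t: 29.85
tcp_pos: [0.521, 0.0348, 0.2347]
tool_rot: [0.996, 0.089, 0.006, 0.005]
force: [-0.4, 0.5, -7.9]
finger_gap: 0.171
```

```bash
cat > lvl.py <<'E'
from h import *
t=sense()['tcp_pos']; dz=t[2]-.1357
for n in ['scene','side']:
    s=snapshot(n); save(s,n+'_lvl'); C=cloud(s).reshape(-1,3)
    c=np.array([t[0],t[1]])
    Q=C[np.hypot(C[:,0]-c[0],C[:,1]-c[1])<.155]
    d=np.radians(10.2); X=(Q[:,0]-c[0])*np.cos(d)+(Q[:,1]-c[1])*np.sin(d); Y=-(Q[:,0]-c[0])*np.sin(d)+(Q[:,1]-c[1])*np.cos(d)
    m=(abs(Q[:,2]-.0445-dz)<.010)&((abs(abs(X)-.048)<.006)&(abs(Y)<.137)|(abs(abs(Y)-.133)<.005)&(abs(X)<.05))
    X,Y,Z=X[m],Y[m],Q[m,2]
    for _ in range(6):
        A=np.c_[X,Y,np.ones_like(X)]; p=np.linalg.lstsq(A,Z,rcond=None)[0]; r=Z-A@p; k=(r>-.0025)&(r<.004); X,Y,Z=X[k],Y[k],Z[k]
    print(n,len(Z),'pitch(x) %.2f roll(y) %.2f deg, wall top z %.4f -> clearance %.4f'%(np.degrees(p[0]),np.degrees(p[1]),p[2],p[2]-.0447))
E
python3 st.py; python3 lvl.py
```

```text
[0.521  0.0348 0.2347] yaw 10.22 toolz [ 0.0127 -0.0082 -0.9999] F [-0.4  0.5 -7.9] T [-0.   -0.02 -0.  ] gap 0.171 t 29.85
scene 474 pitch(x) -1.18 roll(y) -0.35 deg, wall top z 0.1434 -> clearance 0.0987
side 696 pitch(x) -0.57 roll(y) -0.37 deg, wall top z 0.1437 -> clearance 0.0990
```

View pics/side_lvl.png

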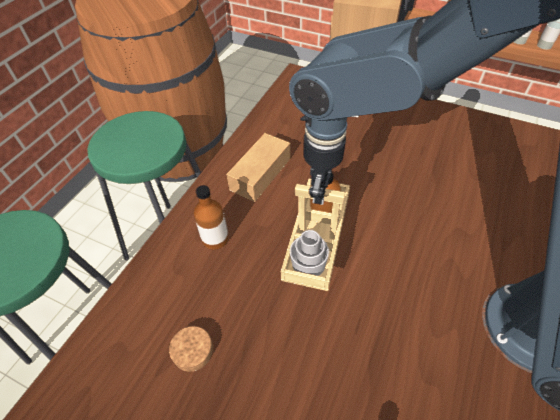

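jog_arm --pt "0 0 0.1 0 255" --pt "0 0 0 0 255"

```text
t: 30.12
tcp_pos: [0.5206, 0.0349, 0.2351]
tool_rot: [0.996, 0.089, 0.005, 0.004]
force: [0.6, -0.2, -7.4]
finger_gap: 0.166
```

```bash
python3 st.py; python3 -c "
from h import *
print(np.round(sense()['qd'],4)); print(sign_off())"
```

```text
[0.5206 0.0349 0.2351] yaw 10.22 toolz [ 0.0113 -0.0079 -0.9999] F [ 0.6 -0.2 -7.4] T [-0.   -0.02 -0.01] gap 0.166 t 30.1167
[ 0.0007  0.0064  0.0047 -0.0012 -0.0058  0.0007]
the job is handed in; nothing more can be done
None
```

I nested the middle beaker in the widest one and the narrow one in the middle one. Each was set in upright and released. I then gripped the caddy's handle at 100 N, lifted the caddy with the flask and beakers in it, and handed in the job at 30.1 s while still holding it.

**Last checks:**
- **Clearance:** the caddy is about 99 mm off the bar, by depth from the scene and side cameras.
- **Level:** roll is about 0.4°. Pitch is about 0.6° from the side camera and 1.2° from the scene camera, so the two disagree slightly.
- **Steadiness:** joint speeds were near zero (at most 0.006 rad/s).
- **Forces:** the wrist carries about 7.5 N from the load. The highest I read was about 26 N, when the middle beaker touched down.
- **Load:** the pictures taken during and after the lift show the beakers still nested and the flask in its pocket.
- **Bystanders:** I never moved the arm against the bottle, gift box or coasters. They look undisturbed in the pictures, but I did not measure their positions.

The tool picked up about 3° of tilt during the moves. I worked most of it off before gripping the handle; about 0.8° was left at hand-in.

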